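# Find the released lid of the slide incubator and open it

### The job

One of the four bays of the slide incubator has finished and its lid has been released, but the display is blank and the lids look alike. With closed fingertips press the ribbed strip at the back of one lid after another, gently so that no locked lid is forced, until you find the one that rocks; then push that lid up by its raised front edge, all the way over to its stop, and leave it standing open. Push only, grasp nothing, and leave the things round the incubator where they are.

Things in the scene. Friction and masses are not known exactly. Their poses are not given: they have to be found in the camera images.
- incubator: slide incubator, fixed; pale box 150 mm deep (x, away from the robot), 440 wide, 84 high; origin on the bench under the middle of its four bays, y left. Its four lids look alike: 88 mm apart, 80 wide, 108 long, 8 thick, flush with the rims at z = 80; control panel at the left end. Which one is released varies. A shelf overhangs from x = 0.60 m, underside 0.475 m up: lean the hand to the robot
- strip1 (a point): on top of the grey ribbed press strip of the leftmost lid when shut: mid-width, 24 mm behind its hinge, 14 mm before the lid's rear end. Under the strip is an open well, from the hinge to a rear rim 45 mm behind it, over 55 mm deep, into which strip and fingertip can dip. Fixed to the incubator, axes as its own
- hinge1 (a point): middle of the cross hinge of the leftmost lid, 4 mm below the lid's top; the axis runs along the incubator's y. The lid reaches 70 mm before it (towards the robot, with a smoked window) and 38 mm behind it (press strip)
- edge1 (a point): middle of the front top edge of the leftmost lid when shut, 70 mm before the hinge; fixed to the incubator, it does not move with the lid
- strip2 (a point): on top of the grey ribbed press strip of the second from the left lid when shut: mid-width, 24 mm behind its hinge, 14 mm before the lid's rear end. Under the strip is an open well, from the hinge to a rear rim 45 mm behind it, over 55 mm deep, into which strip and fingertip can dip. Fixed to the incubator, axes as its own
- hinge2 (a point): middle of the cross hinge of the second from the left lid, 4 mm below the lid's top; the axis runs along the incubator's y. The lid reaches 70 mm before it (towards the robot, with a smoked window) and 38 mm behind it (press strip)
- edge2 (a point): middle of the front top edge of the second from the left lid when shut, 70 mm before the hinge; fixed to the incubator, it does not move with the lid
- strip3 (a point): on top of the grey ribbed press strip of the third from the left lid when shut: mid-width, 24 mm behind its hinge, 14 mm before the lid's rear end. Under the strip is an open well, from the hinge to a rear rim 45 mm behind it, over 55 mm deep, into which strip and fingertip can dip. Fixed to the incubator, axes as its own
- hinge3 (a point): middle of the cross hinge of the third from the left lid, 4 mm below the lid's top; the axis runs along the incubator's y. The lid reaches 70 mm before it (towards the robot, with a smoked window) and 38 mm behind it (press strip)
- edge3 (a point): middle of the front top edge of the third from the left lid when shut, 70 mm before the hinge; fixed to the incubator, it does not move with the lid
- strip4 (a point): on top of the grey ribbed press strip of the rightmost lid when shut: mid-width, 24 mm behind its hinge, 14 mm before the lid's rear end. Under the strip is an open well, from the hinge to a rear rim 45 mm behind it, over 55 mm deep, into which strip and fingertip can dip. Fixed to the incubator, axes as its own
- hinge4 (a point): middle of the cross hinge of the rightmost lid, 4 mm below the lid's top; the axis runs along the incubator's y. The lid reaches 70 mm before it (towards the robot, with a smoked window) and 38 mm behind it (press strip)
- edge4 (a point): middle of the front top edge of the rightmost lid when shut, 70 mm before the hinge; fixed to the incubator, it does not move with the lid
- released_lid (a joint): angle (rad) of the one released lid, whichever bay it is in: 0 shut; grows as its strip sinks (2 to 6 N; fingertip 8 mm down is about 0.3, 20 mm about 0.8) and its front edge rises; 1.57 upright; 1.75 fully open at its stop, leaning away from the robot. The hinge is stiff: the lid stays where it is left. Pushed level below 0.8 the front edge jams on the finger: follow its arc up and over
- locked_lid_1 (a joint): angle (rad) of one of the three locked lids, whichever bay it is in: 0 shut; a locked lid gives only under 1 mm at the strip under 15 N (0.03) and springs back; above 0.08 (about 35 N) its lock is being forced
- locked_lid_2 (a joint): angle (rad) of one of the three locked lids, whichever bay it is in: 0 shut; a locked lid gives only under 1 mm at the strip under 15 N (0.03) and springs back; above 0.08 (about 35 N) its lock is being forced
- locked_lid_3 (a joint): angle (rad) of one of the three locked lids, whichever bay it is in: 0 shut; a locked lid gives only under 1 mm at the strip under 15 N (0.03) and springs back; above 0.08 (about 35 N) its lock is being forced
- specimen_jar: specimen jar with a red screw lid, 66 mm across, 59 mm high, loose, left of the incubator; origin at the centre of its underside; must stay where it is
- dropper_bottle: amber dropper bottle with a red tip, 30 mm across, 98 mm high, loose, left of the incubator; origin at the centre of its underside; must stay where it is
- slide_case: flat pale slide case, 76x87x18 mm, loose, right of the incubator; origin at the centre of its underside; must stay where it is
- timer: white bench timer, 62x64x20 mm, loose, right of the incubator; origin at the centre of its underside; must stay where it is
- cuvette_box: box with a blue lid, 67x67x53 mm, loose, behind the incubator; origin at the centre of its underside; must stay where it is
- tape_roll: roll of white tape, 49 mm across, 12 mm high, loose, far left; origin at the centre of its underside; must stay where it is
- mouse: black computer mouse, 106x60x40 mm, loose, far right; origin at the centre of its underside; must stay where it is

How it is judged:
By the outcome, as a careful person would: the job done as asked, in the order asked, and still so for the second after the job is handed in, with the robot touching nothing.
It also fails if it takes over 48 s, if anything falls off the work surface, if the arm or the gripper's body presses on something with over 40 N, if the wrist force passes 120 N, or if a joint passes its speed limit or range.

### The arm

A 7-joint arm with a two-finger parallel gripper is mounted at the origin on a cart in front of the work surface, level with it; the furniture and walls round the work are solid. World frame = base frame: x ahead of the robot, y to its left, z up, the work surface at z = 0. Lengths are in m, angles in rad, forces in N, time in s.
With the tool pointing down it reaches from about 0.4 to 0.875 m from the base axis. Payload 19.3 kg.
Tool frame: the origin (TCP) lies at the very end of the fingers, on their centre line; the grasp point (between the pads) lies 19 mm behind it; z points along the fingers, y is the line along which they close (so a half turn about z gives the same grasp; the last joint's range is limited). The gripper opens to 85 mm and grips with 20 to 120 N. Pads are 22 mm wide; open, the fingers measure 114 mm over their backs; the gripper's body (76 mm by 85 mm) begins 54 mm behind the grasp point. The pads swing forward as they close: fully open they stand 13 mm farther back than shut.
Start: joints at [1.272, 0.521, -0.036, 1.599, 0.021, 1.021, -0.113], TCP at [0.142, -0.609, 0.201] pointing down, gripper open.
Joint ranges: [-2.91, 2.91], [-0.3, 2.13], [-1.5, 1.42], [0.17, 2.43], [-1.26, 4.41], [0.16, 1.93], [-2.52, 2.52]. Speed limits (rad/s): [1.89, 1.89, 2.39, 2.39, 3.01, 3.01, 3.01].

### API

Orientations are given as [roll, pitch, yaw] about the fixed x, y, z axes, in that order (R = Rz(yaw) Ry(pitch) Rx(roll)).
In Python, from workcell import bot gives the robot as it stands.
- The arm moves only by the tool carry_out, never from a script. Its argument "rows" is a list that holds one entry, the list of rows, each a list of 4 numbers: the shift along the tool's x, y, z in m, then the turn about the tool's z in degrees. In form: [[[x, y, z, twist], ...]]. A call has 1 to 12 rows; each row is the pose to reach, as a shift and turn from the pose commanded when the call began, along the tool's axes at that moment; what a row does not reach only later rows make up. A row lasts 1/12 s, in which the tool goes at most 41.7 mm and 7.16 degrees, less where a joint would pass 70% of its speed; a pose out of reach is approached as far as the arm can. A call with a gripper value outside its range is refused whole. "grip" is the finger opening in m, from 0 to 0.0854, set as the call begins (left out, the last holds). The fingers move at their own pace and stop on an object; "grip_force" is the grip in N (left out, the last holds). Time passes only in rows, so rows that repeat a pose let the fingers close. It gives the time, the measured TCP pose, the force, the opening and the grip force at its end, in the units of the state.
- bot.observe(): the state, without advancing time (a new reading comes with each control period).
- bot.grab_frame(name): name is "side" or "top"; returns a dict with "pixels" (384x512x3 uint8, red, green, blue), "K" (3x3 intrinsics, pixels), "pose" (4x4, takes a point from camera to world coordinates). Camera axes: x right, y down, z forward; pixel columns grow to the right and rows downward; lengths in m; the calibration is good to about 2 mm. A picture is of the moment at which its call begins. There is no depth.
- bot.job_done(): hands the job in; it is judged then, once.
Trained networks look in a picture, given as the dict that the camera call returned (one of the last four; its "shot" number tells which), for a name from the list of things; names that differ only in an ending like _2 or _b are one class to them, and where a whole thing is asked for, a point or a joint stands for the part that bears it (a point fixed in the world has none). Each returns a list of dicts, best first, with "conf" (0 to 1); they miss things now and then, are a little off and sometimes report something else, mostly with a low value. They report only what shows in the picture. A call takes as long as a camera call.
- bot.look_for(picture, label): "position" ([column, row] in pixels, amid what is visible of it).
- bot.regions_of(picture, label): "region" (384x512 bool, what is visible of it) and "position" ([column, row] in pixels, amid what is visible of it).
- bot.spot_point(picture, label): "position" ([column, row] in pixels: a listed point, or the origin of a listed thing).
The state is a dict: "clock": time; "qpos": joint angles; "qd": joint speeds; "joint_efforts": joint torques, N m; "position": TCP position; "tool_rot": TCP orientation; "force": force on the tool from outside, world axes, zero at the start; "moment": the same for the moment, N m; "grip_width": finger opening in m; "finger_force": force on a finger pad.
Only numpy, scipy, OpenCV 4.12 (cv2) and the standard library are available. Lean on these libraries where they do the work, as an engineer would, in place of code of your own. Each camera call takes 0.05 s, during which the arm holds its last target. There are 200 camera calls.

## Working session

There is one attempt and no reset: what is moved stays moved. The work goes in short steps, Python scripts to look and compute and a tool call to move; the robot and the scene stay as the last step left them, time stands still between calls to the robot, and variables do not carry over. Pictures are saved under pics/ and viewed, at most 12 in all, crops included, and the job is handed in when it is done.

Besides the shell and the picture viewer there is one more tool, called after "Request:" as name(argument=value, ...), one argument or row to a line, values as JSON. carry_out: Moves the arm, as the interface text tells. Its arguments: {"type":"object","properties":{"rows":{"type":"array","items":{"type":"array","items":{"type":"array","items":{"type":"number"}}}},"grip":{"type":"number"},"grip_force":{"type":"number"}},"required":["rows"]}

```bash
mkdir -p pics; cat > h.py <<'E'
import numpy as np, cv2
from workcell import bot
def save(f,n): cv2.imwrite('pics/'+n+'.png',f['pixels'][:,:,::-1])
def ray(f,p):
    d=np.linalg.inv(f['K'])@np.array([p[0],p[1],1.]); P=np.array(f['pose']); return P[:3,3],P[:3,:3]@d
def atz(f,p,z):
    o,d=ray(f,p); return o+d*(z-o[2])/d[2]
def proj(f,X):
    P=np.linalg.inv(np.array(f['pose'])); c=P[:3,:3]@np.array(X)+P[:3,3]; u=np.array(f['K'])@c; return u[:2]/u[2]
E
python3 - <<'E'
from h import *
s=bot.observe(); print(s)
ims=[]
for n in('side','top'):
    f=bot.grab_frame(n); save(f,n+'0'); print(n,np.round(f['pose'],3).tolist())
    for k in [a+str(i) for a in('strip','hinge','edge') for i in (1,2,3,4)]+['incubator']:
        z=0 if k=='incubator' else .076 if k[0]=='h' else .08
        r=bot.spot_point(f,k)[:1]
        for q in r: print(k,round(q['conf'],2),np.round(q['position'],1),np.round(atz(f,q['position'],z),3))
E
```

```text
{'clock': 0.0, 'qpos': array([ 1.27178394,  0.52199394, -0.03630544,  1.60000773,  0.02118832,
        1.02109257, -0.11276807]), 'qd': array([ 1.51013101e-03,  1.82577841e-05,  3.33179788e-04,  7.03685921e-05,
       -6.80137036e-04,  6.28005694e-05,  2.43570646e-04]), 'joint_efforts': array([-3.71214082e-05, -9.27113700e+01,  1.98014170e+00, -3.69924688e+01,
        1.79241219e-02,  8.34307313e-03, -2.17014025e-05]), 'position': array([ 0.14163142, -0.60836076,  0.2002386 ]), 'tool_rot': array([-3.14047855e+00,  8.07309682e-05,  2.28809239e-01]), 'force': array([ 0.95919535, -0.2965253 ,  0.04663864]), 'moment': array([ 0.03132949,  0.02126454, -0.01957076]), 'finger_force': 0.0, 'grip_width': 0.08522348745875835}
side [[-0.988, -0.086, 0.126, 0.313], [-0.152, 0.492, -0.857, 1.446], [0.012, -0.866, -0.5, 0.936], [0.0, 0.0, 0.0, 1.0]]
strip1 0.96 [268.3 165.1] [ 0.513 -0.289  0.08 ]
strip2 0.96 [268.3 165.1] [ 0.513 -0.289  0.08 ]
strip3 0.96 [268.3 165.1] [ 0.513 -0.289  0.08 ]
strip4 0.96 [268.3 165.1] [ 0.513 -0.289  0.08 ]
hinge1 0.77 [266.3 187.3] [ 0.495 -0.079  0.076]
hinge2 
[... 371 characters left out ...]
 [[-0.004, -0.996, 0.093, 0.373], [-1.0, 0.005, 0.006, -0.022], [-0.007, -0.093, -0.996, 1.7], [0.0, 0.0, 0.0, 1.0]]
strip1 0.78 [314.7 202.8] [ 0.489 -0.251  0.08 ]
strip2 0.78 [314.7 202.8] [ 0.489 -0.251  0.08 ]
strip3 0.78 [314.7 202.8] [ 0.489 -0.251  0.08 ]
strip4 0.78 [314.7 202.8] [ 0.489 -0.251  0.08 ]
hinge1 0.95 [317.6 208.1] [ 0.466 -0.264  0.076]
hinge2 0.95 [317.6 208.1] [ 0.466 -0.264  0.076]
hinge3 0.95 [317.6 208.1] [ 0.466 -0.264  0.076]
hinge4 0.95 [317.6 208.1] [ 0.466 -0.264  0.076]
edge1 0.92 [317.  225.1] [ 0.392 -0.26   0.08 ]
edge2 0.92 [317.  225.1] [ 0.392 -0.26   0.08 ]
edge3 0.92 [317.  225.1] [ 0.392 -0.26   0.08 ]
edge4 0.92 [317.  225.1] [ 0.392 -0.26   0.08 ]
```

```bash
python3 - <<'E'
from h import *
for n in('side','top'):
    f=bot.grab_frame(n); print(f['K'].tolist() if hasattr(f['K'],'tolist') else f['K'])
    if n=='top':
        c=f['pixels'][120:300,150:390]; f2=cv2.resize(c,None,fx=3.3,fy=3.3,interpolation=cv2.INTER_CUBIC)[:,:,::-1]; cv2.imwrite('pics/topc.png',f2)
    for k in ('strip','hinge','edge'):
        z=.076 if k[0]=='h' else .08
        for q in bot.spot_point(f,k+'1'): print(n,k,round(q['conf'],2),np.round(q['position'],1),np.round(atz(f,q['position'],z),3))
    for k in ('incubator','cuvette_box','specimen_jar','dropper_bottle','slide_case','timer','tape_roll','mouse'):
        for q in bot.spot_point(f,k)[:1]: print(n,k,round(q['conf'],2),np.round(q['position'],1),np.round(atz(f,q['position'],0),3))
E
```

```text
[[406.5001684473033, 0.0, 256.51783531828283], [0.0, 406.5001684473033, 192.2239226223731], [0.0, 0.0, 1.0]]
side strip 0.97 [270.5 167.5] [ 0.5   -0.265  0.08 ]
side strip 0.83 [260.8 197.2] [0.506 0.014 0.08 ]
side strip 0.7 [266.9 177.4] [ 0.504 -0.163  0.08 ]
side strip 0.52 [288.8 178.7] [ 0.405 -0.168  0.08 ]
side hinge 0.98 [263.1 192.4] [ 0.503 -0.033  0.076]
side hinge 0.98 [273.5 168.4] [ 0.486 -0.266  0.076]
side hinge 0.96 [274.5 176.8] [ 0.471 -0.183  0.076]
side hinge 0.89 [270.  184.7] [ 0.482 -0.105  0.076]
side edge 0.66 [287.4 178.3] [ 0.412 -0.171  0.08 ]
side edge 0.64 [281.4 186.7] [ 0.431 -0.089  0.08 ]
side edge 0.61 [276.8 195.7] [ 0.442 -0.009  0.08 ]
side edge 0.45 [271.3 166.9] [ 0.497 -0.272  0.08 ]
side incubator 0.77 [272.5 198.1] [ 0.471 -0.12   0.   ]
side cuvette_box 0.58 [241.6 185.9] [ 0.628 -0.207  0.   ]
side specimen_jar 0.7 [259.4 233. ] [ 0.49   0.154 -0.   ]
side dropper_bottle 0.72 [257.3 196.8] [ 0.54 -0.12  0.  ]
side slide_case 0.16 [285.2 156.2] [ 0.455 -0.576  0.   ]
side tape_roll 0.54 [264.6 319.3] [0.41  0.587 0.   ]
side mouse 0.44 [
[... 390 characters left out ...]
175  0.08 ]
top hinge 0.98 [276.1 204.4] [ 0.483 -0.084  0.076]
top hinge 0.97 [316.2 207.9] [ 0.467 -0.258  0.076]
top edge 0.93 [316.  223.1] [ 0.401 -0.256  0.08 ]
top edge 0.67 [276.2 221.4] [ 0.409 -0.083  0.08 ]
top edge 0.66 [297.7 220. ] [ 0.415 -0.177  0.08 ]
top edge 0.57 [256.5 218.1] [0.424 0.002 0.08 ]
top cuvette_box 0.58 [299.5 176.1] [ 0.618 -0.195  0.   ]
top specimen_jar 0.63 [219.9 203.6] [0.493 0.17  0.   ]
top dropper_bottle 0.6 [227.4 193.8] [0.538 0.136 0.   ]
top slide_case 0.81 [338.8 216.5] [ 0.432 -0.371  0.   ]
top timer 0.58 [344.9 198.5] [ 0.514 -0.401  0.   ]
top tape_roll 0.4 [128.3 217.4] [0.432 0.588 0.   ]
top mouse 0.75 [388.2 204.3] [ 0.486 -0.597  0.   ]
```

View pics/side0.png

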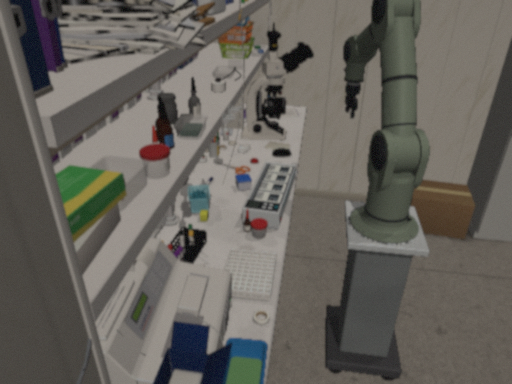

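View pics/topc.png

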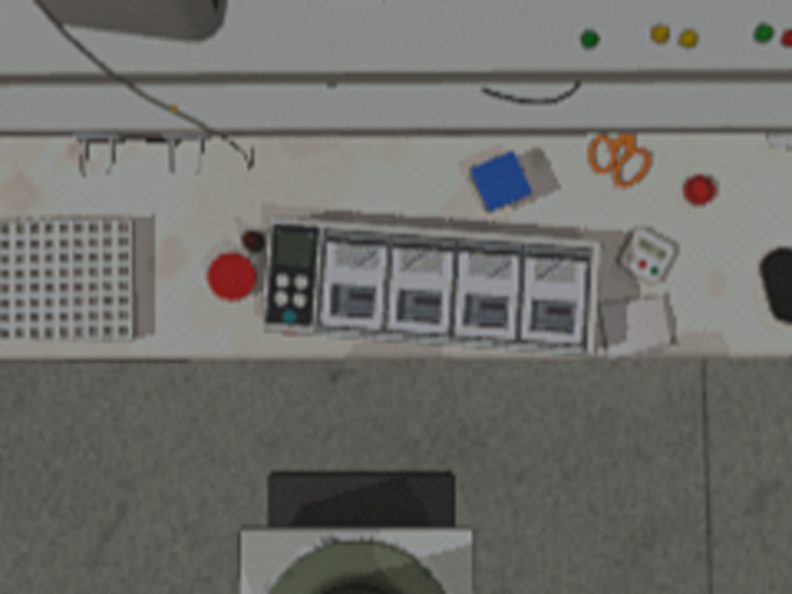

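The side view (shelf on the left, arm on the right) shows the incubator at about (270,190). In the top crop the four lids sit near crop (353,285), (420,290), (488,295) and (556,300). The incubator is yawed about -5°. Next I fit its pose robustly.

```bash
cat > fit.py <<'E'
from h import *
from scipy.optimize import least_squares
Z=dict(strip=.08,hinge=.076,edge=.08); DX=dict(strip=.024,hinge=0,edge=-.070)
obs=[]
for rep in range(3):
  for n in('top','side'):
    f=bot.grab_frame(n)
    for k in Z:
        for q in bot.spot_point(f,k+'1'):
            if q['conf']>.4: obs.append((f,k,np.array(q['position'])))
def P(p,k,i):
    x,y,a=p; l=np.array([DX[k],(1.5-i)*.088]); c,s=np.cos(a),np.sin(a)
    return [x+c*l[0]-s*l[1],y+s*l[0]+c*l[1],Z[k]]
def res(p):
    r=[]
    for f,k,u in obs:
        d=[proj(f,P(p,k,i))-u for i in range(4)]
        r.extend(min(d,key=np.linalg.norm))
    return np.array(r)
s=min((least_squares(res,[.48,y0,-.09],loss='soft_l1',x_scale=[.01,.01,.05]) for y0 in(-.15,-.13,-.11)),key=lambda s:s.cost)
print(s.x,s.cost,len(obs),np.round(np.median(np.abs(s.fun)),2))
for k in Z: print(k,[np.round(P(s.x,k,i),3).tolist() for i in range(4)])
f=bot.grab_frame('top'); im=f['pixels'][120:300,150:390,::-1]
S=3.3; im=cv2.resize(im,None,fx=S,fy=S,interpolation=cv2.INTER_CUBIC)
im=cv2.convertScaleAbs(im,alpha=1.6)
for k,c in zip(Z,[(0,0,255),(0,255,0),(255,0,0)]):
    for i in range(4):
        u=(proj(f,P(s.x,k,i))+.5-[150,120])*S; cv2.circle(im,tuple(int(v) for v in u),3,c,-1)
cv2.imwrite('pics/fit.png',im)
E
python3 fit.py
```

```text
[ 0.4817452  -0.13266543 -0.07155955] 347.2442494649023 76 1.1
strip [[0.515, -0.003, 0.08], [0.509, -0.09, 0.08], [0.503, -0.178, 0.08], [0.496, -0.266, 0.08]]
hinge [[0.491, -0.001, 0.076], [0.485, -0.089, 0.076], [0.479, -0.177, 0.076], [0.472, -0.264, 0.076]]
edge [[0.421, 0.004, 0.08], [0.415, -0.084, 0.08], [0.409, -0.172, 0.08], [0.402, -0.259, 0.08]]
```

View pics/fit.png

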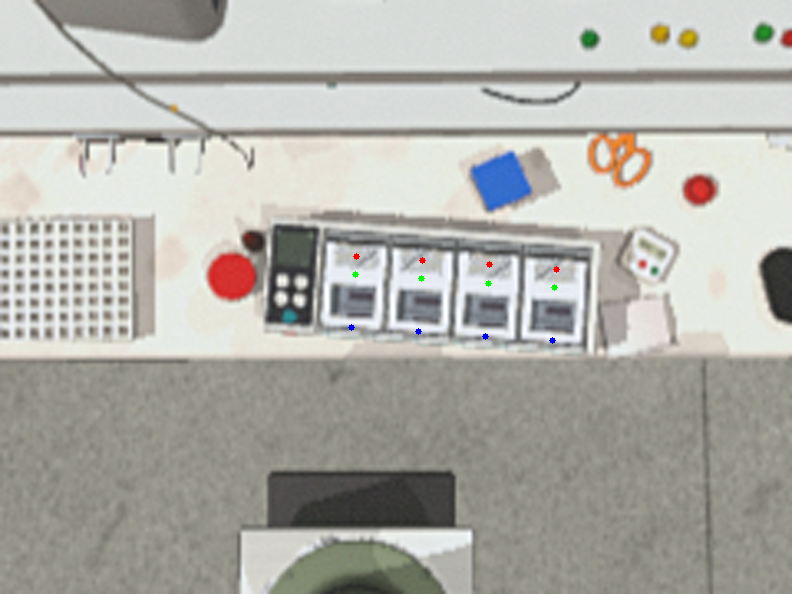

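The fit overlay agrees with the picture: red strips, green hinges and blue front edges sit on the lids to within about 3 mm. I'll move above strip 4 with the fingers closed.

Request:
carry_out(
  rows=[
    [[0.02,-0.012,0,2],[0.055,-0.033,0,4],[0.09,-0.053,0,6],[0.125,-0.074,0,8],[0.16,-0.095,0,10],[0.195,-0.116,0,12],[0.23,-0.137,0,14],[0.265,-0.157,0,16],[0.3,-0.178,0,17.7],[0.335,-0.199,0,17.7],[0.37,-0.22,0,17.7],[0.4,-0.238,0,17.7]],
  ],
  grip=0,
  grip_force=40,
)

```text
clock: 4.85
position: [0.4792, -0.2838, 0.201]
tool_rot: [-3.141, -0.001, -0.079]
force: [1.3, -0.5, -0.4]
grip_width: 0.0002
finger_force: 0.0
```

```bash
cat > st.py <<'E'
from h import *
import sys
s=bot.observe(); p=s['position']; yaw=s['tool_rot'][2]; print(round(s['clock'],2),np.round(p,4),np.round(s['tool_rot'],3),'F',np.round(s['force'],1),np.round(s['grip_width'],4),np.round(s['qpos'],2))
if len(sys.argv)>1:
    t=np.array([float(v) for v in sys.argv[1:4]]); d=t-p; c,n=np.cos(yaw),np.sin(yaw)
    print('tool shift',np.round([c*d[0]+n*d[1],n*d[0]-c*d[1],-d[2]],4),'twist',np.round(np.degrees(yaw+.08),1))
E
python3 st.py .498 -.266 .1
```

```text
4.85 [ 0.4792 -0.2838  0.201 ] [-3.141e+00 -1.000e-03 -7.900e-02] F [ 1.3 -0.5 -0.4] 0.0002 [ 0.49  0.41 -0.08  1.78  0.04  0.95 -1.26]
tool shift [ 0.0173 -0.0192  0.101 ] twist 0.1
```

Request:
carry_out(
  rows=[
    [[0.01,-0.01,0.03,0],[0.0185,-0.0195,0.065,0],[0.0185,-0.0195,0.095,0],[0.0185,-0.0195,0.108,0],[0.0185,-0.0195,0.112,0]],
  ],
)

```text
clock: 5.27
position: [0.4962, -0.2674, 0.0863]
tool_rot: [-3.14, 0.004, -0.08]
force: [0.7, 0.5, -0.0]
grip_width: 0.0
finger_force: 0.0
```

```bash
python3 - <<'E'
from h import *
f=bot.grab_frame('side'); c=f['pixels'][110:240,210:340,::-1]
a=cv2.resize(c,(560,560),interpolation=cv2.INTER_CUBIC); cv2.imwrite('pics/near.png',cv2.convertScaleAbs(a,alpha=1.6))
E
python3 st.py .498 -.266 .08
```

```text
5.32 [ 0.4966 -0.2679  0.0872] [-3.141e+00  2.000e-03 -8.000e-02] F [-0.5  0.6  0. ] 0.0003 [ 0.45  0.57 -0.08  1.85  0.07  0.72 -1.32]
tool shift [ 0.0013 -0.002   0.0072] twist -0.0
```

View pics/near.png

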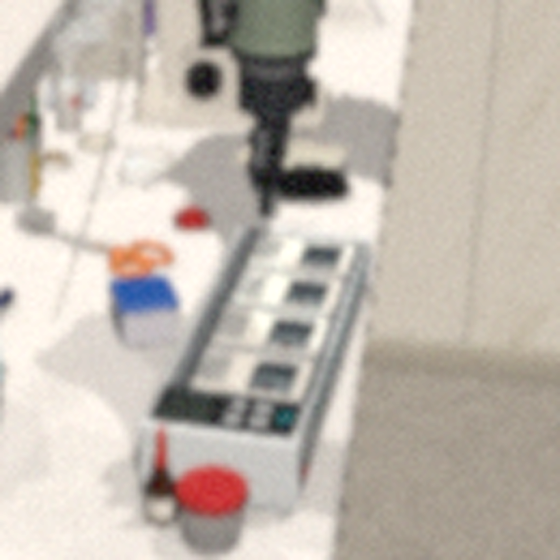

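```bash
python3 - <<'E'
from h import *
f=bot.grab_frame('side'); q=lambda X:np.round((proj(f,X)+.5-[210,110])*560/130,0)
print('tcp',q([.4966,-.2679,.0872]))
for i in range(4):
    P=lambda l,z: q([.4817+l[0]+.075*l[1],-.1327-.075*l[0]+l[1],z])
    y=(1.5-i)*.088
    print(i+1,'strip',P((.024,y),.08),'rear',P((.038,y),.08),'edge',P((-.07,y),.08),'Rside',P((.024,y-.04),.08))
g=bot.grab_frame('top'); S=5;c=g['pixels'][160:250,210:340,::-1]
c=cv2.resize(c,None,fx=S,fy=S,interpolation=cv2.INTER_CUBIC); c=cv2.convertScaleAbs(c,alpha=1.6)
s=cv2.convertScaleAbs(cv2.resize(f['pixels'][145:215,245:315,::-1],(450,450),interpolation=cv2.INTER_CUBIC),alpha=1.6)
out=np.zeros((450,1100,3),np.uint8); 
for n,X in (('tcp',[.4966,-.2679,.0872]),):
    u=(proj(g,X)+.5-[210,160])*S; cv2.circle(c,tuple(int(v) for v in u),3,(0,0,255),-1)
    u=(proj(f,X)+.5-[245,145])*450/70; cv2.circle(s,tuple(int(v) for v in u),3,(0,0,255),-1)
for i in range(4):
    y=(1.5-i)*.088
    for lx in(.024,-.07):
        X=[.4817+lx+.075*y,-.1327-.075*lx+y,.08]
        u=(proj(g,X)+.5-[210,160])*S; cv2.circle(c,tuple(int(v) for v in u),3,(0,255,0),-1)
        u=(proj(f,X)+.5-[245,145])*450/70; cv2.circle(s,tuple(int(v) for v in u),3,(0,255,0),-1)
out[:,:650]=c; out[:,650:]=s
cv2.imwrite('pics/near2.png',cv2.resize(out,(800,327)))
E
```

```text
tcp [266. 243.]
1 strip [213. 368.] rear [199. 366.] edge [309. 380.] Rside [222. 348.]
2 strip [233. 325.] rear [219. 324.] edge [325. 336.] Rside [241. 307.]
3 strip [250. 286.] rear [237. 284.] edge [339. 296.] Rside [258. 269.]
4 strip [267. 250.] rear [254. 248.] edge [352. 259.] Rside [274. 234.]
```

View pics/near2.png

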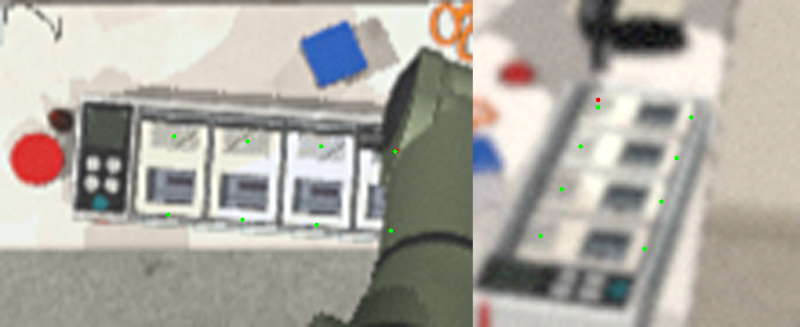

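The close-up shows the dark finger end over lid 4's strip, at about (597,70) in the right-hand panel, and the fit dots on the lids. I'll descend gently and watch the force.

Request:
carry_out(
  rows=[
    [[0.0015,-0.001,0.003,0],[0.0015,-0.001,0.005,0],[0.0015,-0.001,0.006,0],[0.0015,-0.001,0.007,0],[0.0015,-0.001,0.0075,0]],
  ],
)

```text
clock: 5.83
position: [0.499, -0.2675, 0.0815]
tool_rot: [3.141, -0.0, -0.08]
force: [0.3, -0.1, -0.1]
grip_width: 0.0001
finger_force: 0.0
```

Request:
carry_out(
  rows=[
    [[0,0,0.001,0],[0,0,0.0015,0],[0,0,0.0015,0]],
  ],
)

```text
clock: 6.08
position: [0.4989, -0.2674, 0.0797]
tool_rot: [-3.141, 0.0, -0.08]
force: [0.7, -0.1, -0.6]
grip_width: 0.0006
finger_force: 0.0
```

Request:
carry_out(
  rows=[
    [[0,0,0.001,0],[0,0,0.0015,0],[0,0,0.0015,0]],
  ],
)

```text
clock: 6.33
position: [0.4989, -0.2674, 0.0782]
tool_rot: [-3.142, 0.0, -0.08]
force: [0.9, 0.1, 0.6]
grip_width: -0.0003
finger_force: 0.0
```

Request:
carry_out(
  rows=[
    [[0,0,0.001,0],[0,0,0.0015,0],[0,0,0.0015,0]],
  ],
)

```text
clock: 6.58
position: [0.4988, -0.2673, 0.0767]
tool_rot: [-3.142, 0.0, -0.08]
force: [-0.2, 0.5, -0.6]
grip_width: -0.0003
finger_force: 0.0
```

Request:
carry_out(
  rows=[
    [[0,0,0.001,0],[0,0,0.0015,0],[0,0,0.0015,0]],
  ],
)

```text
clock: 6.83
position: [0.4988, -0.2674, 0.0752]
tool_rot: [-3.142, 0.0, -0.08]
force: [-0.1, -0.5, 0.0]
grip_width: 0.0004
finger_force: 0.0
```

```bash
python3 - <<'E'
from h import *
f=bot.grab_frame('side'); 
s=cv2.convertScaleAbs(cv2.resize(f['pixels'][130:190,235:315,::-1],(800,600),interpolation=cv2.INTER_CUBIC),alpha=1.6)
p=bot.observe()['position']
for X,c in ((p,(0,0,255)),([.4817+.024-.0099,-.1327-.0018-.132,.08],(0,255,0)),(p+[0,0,.1],(255,0,255))):
    u=(proj(f,X)+.5-[235,130])*10; cv2.circle(s,tuple(int(v) for v in u),3,c,-1)
cv2.imwrite('pics/near3.png',s)
E
```

```text
(no output)
```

View pics/near3.png

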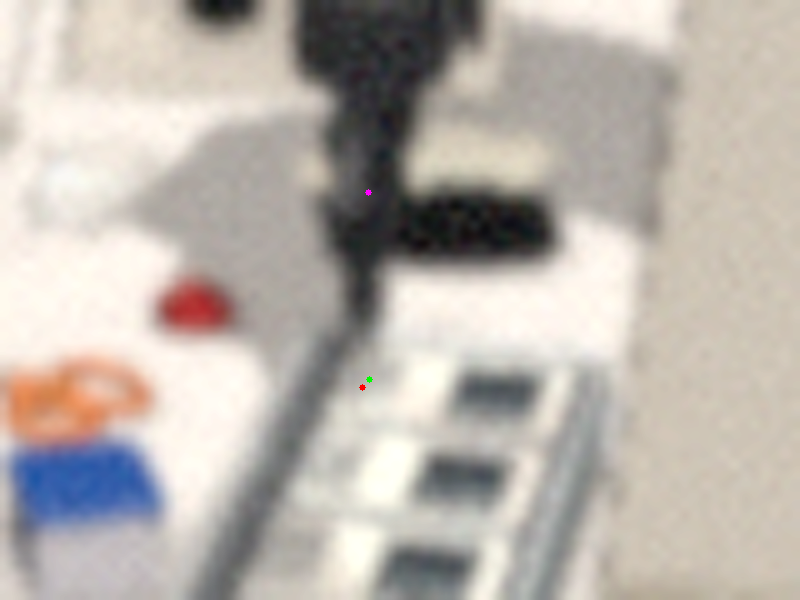

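The dark finger end is at (362,325), 62 px above the projected TCP at (362,387). No lid has risen and I've felt no contact, so I'll keep descending in small steps.

Request:
carry_out(
  rows=[
    [[0,0,0.0005,0],[0,0,0.001,0],[0,0,0.0015,0],[0,0,0.0015,0]],
  ],
)

```text
clock: 7.22
position: [0.4989, -0.2673, 0.0737]
tool_rot: [-3.141, 0.0, -0.08]
force: [0.9, -0.4, -0.8]
grip_width: -0.0003
finger_force: 0.0
```

Request:
carry_out(
  rows=[
    [[0,0,0.0005,0],[0,0,0.001,0],[0,0,0.0015,0],[0,0,0.0015,0]],
  ],
)

```text
clock: 7.55
position: [0.4989, -0.2673, 0.0722]
tool_rot: [-3.142, 0.0, -0.08]
force: [-0.3, 0.3, -0.4]
grip_width: 0.0001
finger_force: 0.0
```

```bash
python3 - <<'E'
from h import *
f=bot.grab_frame('side'); a=cv2.imread('pics/side0.png')[:,:,::-1]; b=f['pixels']
print(np.round(np.array(f['pose'])[:3,3],3))
ga=cv2.cvtColor(a.copy(),6).astype(int)if 0 else a.mean(2); gb=b.mean(2)
d=cv2.convertScaleAbs(np.abs(cv2.GaussianBlur(ga,(3,3),0)-cv2.GaussianBlur(gb,(3,3),0)),alpha=3)
A=lambda x:cv2.resize(cv2.convertScaleAbs(np.ascontiguousarray(x[140:185,250:310,::-1]),alpha=1.7),(400,300),interpolation=cv2.INTER_NEAREST)
D=cv2.resize(cv2.cvtColor(d,8)[140:185,250:310],(400,300),interpolation=cv2.INTER_NEAREST)
o=np.vstack([np.hstack([A(a),A(b)]),np.hstack([D,D*0])]); cv2.imwrite('pics/diff.png',o)
E
```

```text
[0.313 1.446 0.936]
```

View pics/diff.png

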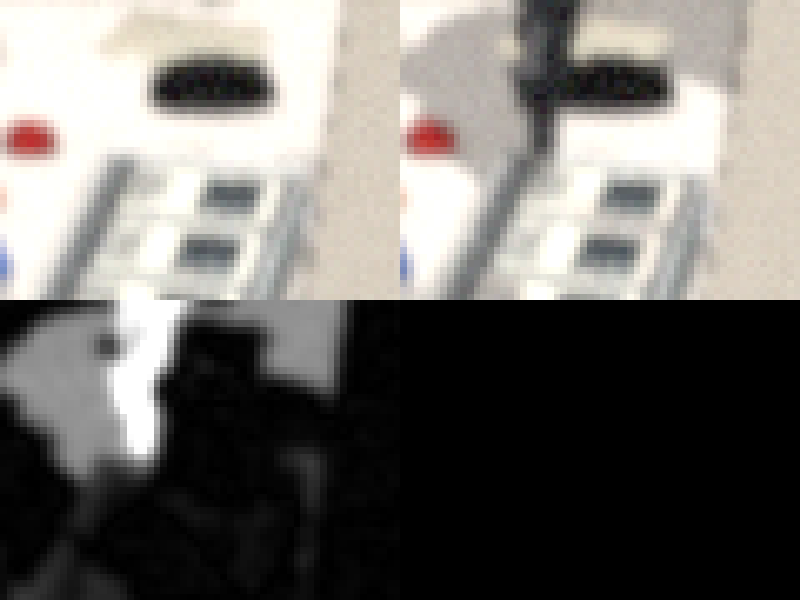

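The dark finger end moves down with z: row 159.9, then 162.5, then 164.3. So it isn't hidden; the visible end really is about 20-30 mm above the reported TCP, and no lid has moved. I'll go further down in small steps.

Request:
carry_out(
  rows=[
    [[0,0,0.001,0],[0,0,0.002,0],[0,0,0.003,0],[0,0,0.0035,0],[0,0,0.004,0],[0,0,0.004,0]],
  ],
)

```text
clock: 8.1
position: [0.4988, -0.2674, 0.0682]
tool_rot: [-3.142, 0.0, -0.08]
force: [-0.6, -0.2, 0.9]
grip_width: 0.0004
finger_force: 0.0
```

```bash
python3 - <<'E'
from h import *
f=bot.grab_frame('side'); a=cv2.imread('pics/side0.png')[:,:,::-1]; b=f['pixels']
s=bot.observe(); print(s['position'],s['force'],s['joint_efforts'].round(1))
d=np.abs(a.astype(int)-b).mean(2)
print(np.round(proj(f,s['position']),1))
print(d[158:175,262:280].astype(int)); print(b.mean(2)[158:175,262:280].astype(int))
E
```

```text
[ 0.49887169 -0.26734913  0.06822603] [-0.14983649 -0.5072982   0.42751123] [ -0.  -90.6   1.2 -27.1   0.   -0.   -0. ]
[270.7 169.5]
[[ 54  46  47  50  50  54  68  92 117 130 102  60  26   6   1   1   1   0]
 [ 51  50  49  44  45  51  59  87 115 120  96  57  22   9   1   1   0   2]
 [ 48  46  48  48  49  50  64  86 110 118  93  54  17   2   5   1   0   1]
 [ 49  49  48  42  50  49  62  86 108 110  88  48  13   1   2   1   1   3]
 [ 50  51  46  48  43  49  56  73  98 102  75  41  13   0   2   0   0   3]
 [ 47  49  40  41  35  42  43  58  75  74  56  29   7   2   1   3   1   1]
 [ 45  40  34  33  29  28  31  36  46  53  34  19   2   2   0   2   0   2]
 [ 44  32  25  22  13  20  19  23  35  38  26   9   0   2   1   1   1   3]
 [ 35  24  17  15  11  10  11  20  20  20  18   4   2   1   0   1   1   1]
 [ 23  19  13  14   9   8  12  11  13  12   7   1   1   2   4   0   3   0]
 [ 14  13  15  10   8   3   3   8   7   1   1   1   2   2   4   3   2   5]
 [ 12  12  11   7   5   5   6   4   6   1   1   1   3   6   3   5   5   2]
 [ 17  14  10   8   3   0   1   4   1   2   1   3   5   8   5   9 
[... 885 characters left out ...]
134 143 146 146 147 147]
 [110 112 111  93  78  67  67  76  87  91 102 116 126 141 152 157 155 152]
 [118 115 103  82  73  67  69  91  95 102 108 116 126 141 156 159 160 152]
 [122 111  93  76  68  71  88  98 109 114 119 123 131 148 155 158 156 146]
 [121 104  85  71  67  79 103 116 120 124 131 137 140 149 157 155 150 131]
 [113  92  77  71  68  93 121 128 130 138 141 142 146 148 152 151 144 120]
 [103  84  73  72  75 100 122 134 137 137 141 142 144 144 145 144 136 116]
 [ 96  76  71  70  86 106 125 132 132 133 132 136 138 138 136 132 128 119]
 [ 84  73  69  76 100 118 132 140 138 134 138 145 145 142 134 133 128 120]
 [ 79  70  71  88 112 124 127 130 127 133 145 154 156 155 145 130 120 114]]
```

```bash
python3 - <<'E'
from h import *
f=bot.grab_frame('side');g=bot.grab_frame('top')
a=cv2.imread('pics/side0.png');b=cv2.imread('pics/top0.png')
X=np.array([.1416,-.6084,.2002])
o=[]
for fr,im in((f,a),(g,b)):
    u=proj(fr,X); print(u, proj(fr,X+[0,0,.073]),proj(fr,[.4988,-.2674,.0682]))
    x0,y0=(np.round(u)-25).astype(int); x0=min(max(x0,0),462); y0=min(max(y0-10,0),334)
    c=cv2.convertScaleAbs(cv2.resize(im[y0:y0+50,x0:x0+50],(400,400),interpolation=cv2.INTER_CUBIC),alpha=1.5)
    for k,cl in((0,(0,0,255)),(.073,(0,255,0))):
        v=(proj(fr,X+[0,0,k])+.5-[x0,y0])*8; cv2.circle(c,tuple(int(t) for t in v),3,cl,-1)
    o.append(c)
cv2.imwrite('pics/start.png',np.hstack(o))
E
```

```text
[347.95135586 122.95996014] [349.72862676 109.3221513 ] [270.73061762 169.54398638]
[411.32847047 288.20436747] [419.09593168 291.24323208] [317.91278187 200.76325568]
```

View pics/start.png

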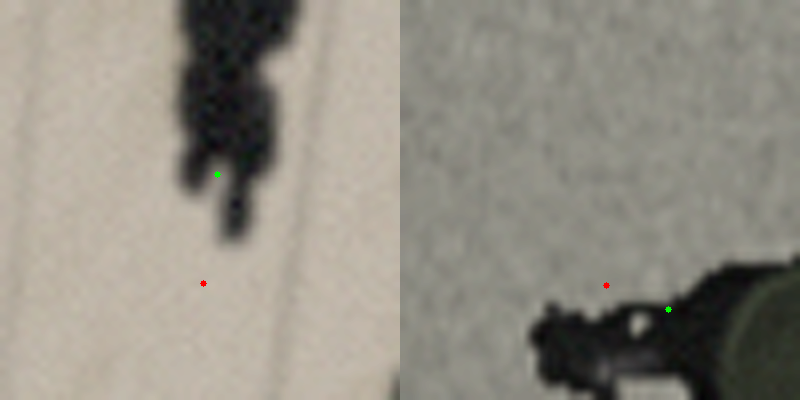

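The start pictures show it in both cameras: the finger ends really are about 32 mm above the reported TCP, so contact should come near TCP z ≈ 0.05. I'll keep going down.

Request:
carry_out(
  rows=[
    [[0,0,0.002,0],[0,0,0.004,0],[0,0,0.006,0],[0,0,0.0075,0],[0,0,0.008,0],[0,0,0.008,0]],
  ],
)

```text
clock: 8.75
position: [0.4988, -0.2673, 0.0601]
tool_rot: [-3.141, 0.0, -0.08]
force: [-0.6, -0.1, 0.3]
grip_width: -0.0005
finger_force: 0.0
```

Request:
carry_out(
  rows=[
    [[0,0,0.001,0],[0,0,0.002,0],[0,0,0.003,0],[0,0,0.003,0]],
  ],
)

```text
clock: 9.08
position: [0.4988, -0.2673, 0.0571]
tool_rot: [-3.141, 0.0, -0.08]
force: [-0.2, -0.4, 0.2]
grip_width: 0.0001
finger_force: 0.0
```

Request:
carry_out(
  rows=[
    [[0,0,0.001,0],[0,0,0.0015,0],[0,0,0.0015,0]],
  ],
)

```text
clock: 9.33
position: [0.4989, -0.2674, 0.0557]
tool_rot: [-3.142, 0.0, -0.08]
force: [-0.6, 0.4, -0.1]
grip_width: -0.0001
finger_force: 0.0
```

Request:
carry_out(
  rows=[
    [[0,0,0.001,0],[0,0,0.0015,0],[0,0,0.0015,0]],
  ],
)

```text
clock: 9.58
position: [0.4989, -0.2674, 0.0542]
tool_rot: [-3.142, 0.0, -0.08]
force: [-0.0, 0.9, 0.9]
grip_width: -0.0003
finger_force: 0.0
```

Request:
carry_out(
  rows=[
    [[0,0,0.001,0],[0,0,0.0015,0],[0,0,0.0015,0]],
  ],
)

```text
clock: 9.83
position: [0.4989, -0.2673, 0.0527]
tool_rot: [-3.142, 0.0, -0.08]
force: [-0.3, -0.4, 0.0]
grip_width: 0.0
finger_force: 0.0
```

Request:
carry_out(
  rows=[
    [[0,0,0.001,0],[0,0,0.0015,0],[0,0,0.0015,0]],
  ],
)

```text
clock: 10.08
position: [0.4988, -0.2673, 0.0512]
tool_rot: [-3.142, 0.0, -0.08]
force: [0.3, -0.4, -0.2]
grip_width: 0.0
finger_force: 0.0
```

Request:
carry_out(
  rows=[
    [[0,0,0.001,0],[0,0,0.0015,0],[0,0,0.0015,0]],
  ],
)

```text
clock: 10.33
position: [0.4989, -0.2674, 0.0497]
tool_rot: [-3.142, 0.0, -0.08]
force: [0.3, 0.1, 0.5]
grip_width: -0.0002
finger_force: 0.0
```

```bash
python3 - <<'E'
from h import *
f=bot.grab_frame('side'); a=cv2.imread('pics/side0.png')[:,:,::-1]; b=f['pixels']
print(bot.observe()['position'],bot.observe()['force'].round(1),bot.observe()['moment'].round(2))
cv2.imwrite('pics/side5.png',b[:,:,::-1])
print(np.abs(a.astype(int)-b).mean(2)[160:178,262:284].astype(int))
E
```

```text
[ 0.49886085 -0.26737076  0.04974168] [-0.5  0.  -1. ] [-0.04  0.01  0.04]
[[ 45  47  50  47  56  72  95 117 123 138 113  77  31   9   3   5   0   3
    0   2   1   2]
 [ 50  47  47  45  49  64  76 108 124 117 101  57  19   0   1   0   3   3
    0   1   1   1]
 [ 49  49  45  44  45  54  60  81 107 110  87  53  17   0   0   1   2   1
    3   0   1   0]
 [ 44  48  44  41  34  44  43  68  92  99  77  42  12   3   3   2   1   2
    3   2   2   0]
 [ 47  45  46  49  37  37  42  51  78  84  65  40  10   1   1   2   1   3
    1   1   0   0]
 [ 48  41  37  37  29  25  26  43  72  75  58  34  11   2   2   1   1   2
    2   1   3   1]
 [ 37  28  25  24  20  16  21  45  61  59  45  25  11   1   0   2   0   0
    2   0   1   1]
 [ 31  21  17  12  12  15  17  32  41  42  30  18   6   3   2   3   1   4
    4   4   0   0]
 [ 20  14  14   8   8   8  10  18  26  22  15  10   5   6   7   7   4   2
    3   3   4   1]
 [ 13  10  15   6   6  15  11   7  12   6   8   5   5   7   7   7   7   4
    2   1   4   4]
 [ 19  12  11   8   5  10   9   6   3   3   2   2   4   7   4  11   4   1
    2   1   0   1]
 [ 15  10   6   5   7  10  10   2   0   1   1   2   4   8   6   6   7   4
    7   6   3   5]
 [ 13   9   7   5   6   5   1   1   1   0   2   2   2   2   5   4   3   9
    3   4   4   1]
 [  7   7   9   4   1   0   1   0   1   4   3   1   2   2   6   7   5   8
    3   1   6   3]
 [ 10   9   2   2   1   1   0   0   2   1   2   1   1   2   2   3   7   4
    5   4   1   2]
 [  0   2   3   1   2   2   2   1   2   0   1   1   1   1   3   5   0   4
    3   3   0   1]
 [  4   4   2   4   0   4   5   2   5   3   1   1   2   2   1   1   2   3
    1   1   5   3]
 [  3   2   2   1   0   0   4   0   2   1   3   2   1   0   2   1   3   2
    4   2   3   3]]
```

Request:
carry_out(
  rows=[
    [[0,0,0.001,0],[0,0,0.0015,0],[0,0,0.0015,0]],
  ],
)

```text
clock: 10.63
position: [0.4991, -0.2674, 0.0483]
tool_rot: [3.142, -0.0, -0.08]
force: [0.6, 0.2, 2.7]
grip_width: 0.0001
finger_force: 1.2
```

Request:
carry_out(
  rows=[
    [[0,0,0.0007,0],[0,0,0.0007,0]],
  ],
)

```text
clock: 10.8
position: [0.4992, -0.2674, 0.0476]
tool_rot: [3.142, -0.0, -0.08]
force: [1.5, -0.9, 3.2]
grip_width: -0.0001
finger_force: 1.5
```

Request:
carry_out(
  rows=[
    [[0,0,0.0007,0],[0,0,0.0012,0],[0,0,0.0012,0]],
  ],
)

```text
clock: 11.05
position: [0.4992, -0.2674, 0.0464]
tool_rot: [3.142, -0.001, -0.08]
force: [3.4, -0.5, 2.3]
grip_width: 0.0001
finger_force: 1.6
```

Request:
carry_out(
  rows=[
    [[0,0,0.001,0],[0,0,0.002,0],[0,0,0.0025,0],[0,0,0.003,0]],
  ],
)

```text
clock: 11.38
position: [0.4991, -0.2674, 0.0433]
tool_rot: [-3.142, -0.0, -0.08]
force: [3.5, 0.8, 3.4]
grip_width: -0.0001
finger_force: 2.1
```

Lid 4 rocks: it sank about 5 mm under only 3 N. I'll press it further down to raise its front edge.

Request:
carry_out(
  rows=[
    [[0.0003,0,0.002,0],[0.0006,0,0.004,0],[0.001,0,0.006,0],[0.001,0,0.008,0],[0.001,0,0.01,0],[0.001,0,0.01,0]],
  ],
)

```text
clock: 11.88
position: [0.4996, -0.2674, 0.0328]
tool_rot: [-3.141, 0.001, -0.08]
force: [-1.0, 0.2, -0.7]
grip_width: 0.0003
finger_force: 0.0
```

Request:
carry_out(
  rows=[
    [[0,0,0.002,0],[0,0,0.004,0],[0,0,0.005,0],[0,0,0.006,0],[0,0,0.006,0]],
  ],
)

```text
clock: 12.3
position: [0.4999, -0.2674, 0.0272]
tool_rot: [-3.141, 0.0, -0.08]
force: [1.0, 0.2, 0.9]
grip_width: -0.0001
finger_force: 0.7
```

```bash
python3 - <<'E'
from h import *
f=bot.grab_frame('side'); s=bot.observe(); print(s['clock'],s['position'],s['force'].round(1),s['finger_force'])
x0,y0=240,130
im=cv2.convertScaleAbs(cv2.resize(f['pixels'][y0:y0+60,x0:x0+80,::-1],(800,600),interpolation=cv2.INTER_CUBIC),alpha=1.6)
def L(lx,z,y=-.132): return [.4817+lx+.075*y,-.1327-.075*lx+y,z]
for th,c in((.5,(0,0,255)),(.8,(0,255,0)),(1.1,(255,0,0))):
    for dy in(-.04,.04):
        v=(proj(f,L(-.07*np.cos(th)-.004*np.sin(th)*0,.076+.07*np.sin(th),-.132+dy))+.5-[x0,y0])*10; cv2.circle(im,tuple(int(t) for t in v),4,c,-1)
cv2.imwrite('pics/open1.png',im)
E
```

```text
12.35 [ 0.49989232 -0.267398    0.02727899] [ 0.9 -0.2  0.2] 0.426830017240718
```

View pics/open1.png

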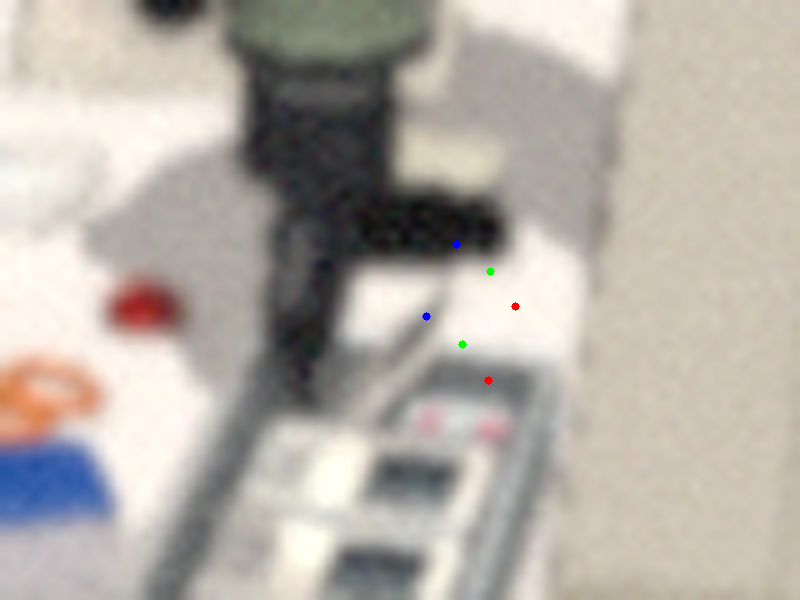

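The picture shows lid 4 raised to about 1.1 rad. Its near side runs from about (365,415) to (440,290), and the open bay shows at (460,420). I'll retract up, move over to the robot side, and lower in front of the raised edge.

Request:
carry_out(
  rows=[
    [[0,0,-0.015,0],[0,0,-0.045,0],[0,0,-0.08,0],[0,0,-0.115,0],[0,0,-0.14,0],[0,0,-0.15,0],[-0.02,0,-0.15,0],[-0.055,0,-0.15,0],[-0.085,0,-0.15,0],[-0.098,0,-0.15,0],[-0.098,0,-0.15,0],[-0.098,0,-0.15,0]],
  ],
)

```text
clock: 13.35
position: [0.4018, -0.2597, 0.1774]
tool_rot: [-3.142, 0.0, -0.081]
force: [0.3, 0.4, -0.2]
grip_width: -0.0002
finger_force: 0.0
```

Request:
carry_out(
  rows=[
    [[0,0,0.015,0],[0,0,0.035,0],[0,0,0.055,0],[0,0,0.07,0],[0,0,0.08,0],[0,0,0.084,0],[0,0,0.084,0]],
  ],
)

```text
clock: 13.93
position: [0.4023, -0.2593, 0.0926]
tool_rot: [-3.141, 0.001, -0.08]
force: [-0.3, 0.6, -0.5]
grip_width: -0.0
finger_force: 0.0
```

```bash
python3 - <<'E'
from h import *
f=bot.grab_frame('side'); s=bot.observe(); print(s['clock'],s['position'],s['force'].round(1),s['finger_force'])
x0,y0=245,135
im=cv2.convertScaleAbs(cv2.resize(f['pixels'][y0:y0+60,x0:x0+80,::-1],(800,600),interpolation=cv2.INTER_CUBIC),alpha=1.6)
v=(proj(f,s['position']+[0,0,.0315])+.5-[x0,y0])*10; cv2.circle(im,tuple(int(t) for t in v),4,(0,0,255),-1)
cv2.imwrite('pics/open2.png',im)
E
```

```text
13.9833 [ 0.40256511 -0.25954389  0.09340619] [ 0.1  1.5 -0.2] 0.0
```

View pics/open2.png

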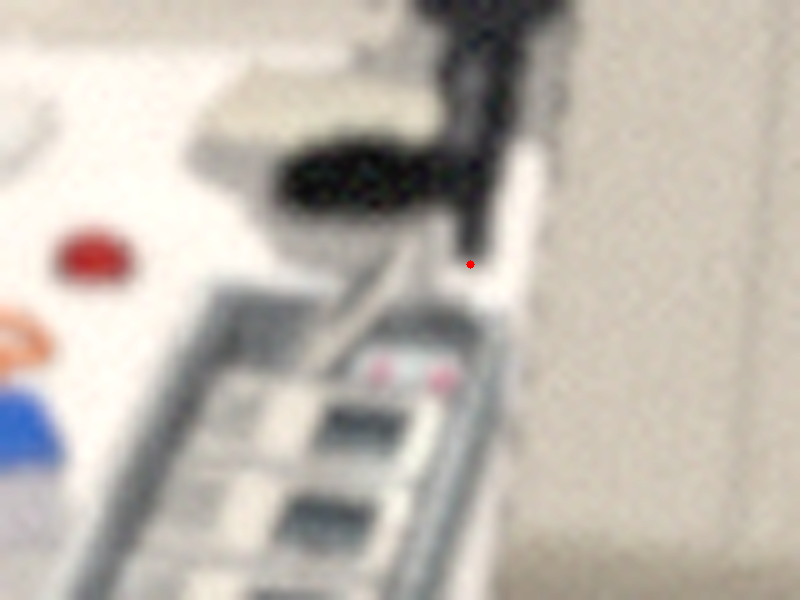

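The fingertip at (470,264) stands in front of the lid, whose near edge runs from (315,360) to (400,235). Now I'll push, following the arc slightly up.

Request:
carry_out(
  rows=[
    [[0.006,0,0,0],[0.012,0,0,0],[0.018,0,0,0],[0.023,0,-0.001,0],[0.028,0,-0.002,0],[0.033,0,-0.003,0],[0.037,0,-0.004,0],[0.041,0,-0.004,0],[0.045,0,-0.004,0]],
  ],
)

```text
clock: 14.73
position: [0.4475, -0.2632, 0.0975]
tool_rot: [3.142, -0.0, -0.08]
force: [-1.1, -0.5, 0.5]
grip_width: -0.0
finger_force: 0.5
```

Request:
carry_out(
  rows=[
    [[0.003,0,0,0],[0.006,0,0,0],[0.009,0,0,0],[0.012,0,0,0]],
  ],
)

```text
clock: 15.07
position: [0.4593, -0.2642, 0.0974]
tool_rot: [-3.142, 0.0, -0.08]
force: [-1.2, -1.3, 1.4]
grip_width: -0.0001
finger_force: 0.6
```

Request:
carry_out(
  rows=[
    [[0.002,0,0,0],[0.004,0,0,0],[0.004,0,0,0]],
  ],
)

```text
clock: 15.32
position: [0.4634, -0.2645, 0.0974]
tool_rot: [-3.142, -0.0, -0.08]
force: [0.6, 0.3, -0.9]
grip_width: -0.0002
finger_force: 0.0
```

Request:
carry_out(
  rows=[
    [[0.002,0,0,0],[0.003,0,0,0],[0.003,0,0,0]],
  ],
)

```text
clock: 15.57
position: [0.4662, -0.2647, 0.0974]
tool_rot: [-3.142, -0.0, -0.08]
force: [-0.6, 0.5, 0.2]
grip_width: 0.0001
finger_force: 0.0
```

Request:
carry_out(
  rows=[
    [[0.002,0,0,0],[0.0025,0,0,0],[0.0025,0,0,0]],
  ],
)

```text
clock: 15.82
position: [0.4675, -0.2649, 0.0972]
tool_rot: [-3.141, 0.002, -0.08]
force: [-6.1, 0.3, 3.1]
grip_width: 0.0001
finger_force: 3.6
```

Request:
carry_out(
  rows=[
    [[0.0015,0,0,0],[0.0015,0,0,0]],
  ],
)

```text
clock: 15.98
position: [0.4677, -0.2649, 0.0971]
tool_rot: [-3.141, 0.005, -0.081]
force: [-14.4, 3.1, 8.9]
grip_width: 0.0
finger_force: 7.8
```

It's at the stop: force rises to 14 N with no further motion. I'll withdraw.

Request:
carry_out(
  rows=[
    [[-0.006,0,0,0],[-0.02,0,0,0],[-0.045,0,0,0],[-0.07,0,0,0],[-0.08,0,-0.02,0],[-0.08,0,-0.05,0],[-0.08,0,-0.085,0],[-0.08,0,-0.1,0],[-0.08,0,-0.1,0]],
  ],
)

```text
clock: 16.73
position: [0.3919, -0.2596, 0.2009]
tool_rot: [3.139, -0.006, -0.08]
force: [0.6, -0.3, -0.5]
grip_width: -0.0
finger_force: 0.0
```

```bash
python3 - <<'E'
from h import *
f=bot.grab_frame('side'); s=bot.observe(); print(s['clock'],s['position'],s['force'].round(1))
x0,y0=235,120
im=cv2.convertScaleAbs(cv2.resize(f['pixels'][y0:y0+60,x0:x0+80,::-1],(800,600),interpolation=cv2.INTER_CUBIC),alpha=1.6)
def L(lx,z,y): return [.4817+lx+.075*y,-.1327-.075*lx+y,z]
for th,c in((1.57,(0,255,0)),(1.75,(0,0,255))):
    v=(proj(f,L(-.07*np.cos(th),.076+.07*np.sin(th),-.092))+.5-[x0,y0])*10; cv2.circle(im,tuple(int(t) for t in v),4,c,-1)
cv2.imwrite('pics/final.png',im)
for k in ('cuvette_box','slide_case','timer'):
    for q in bot.spot_point(f,k)[:1]: print(k,q['conf'],np.round(atz(f,q['position'],0),3))
E
```

```text
16.7833 [ 0.3911697  -0.25917691  0.19906156] [-0.1  0.2 -0.5]
cuvette_box 0.49 [ 0.629 -0.219  0.   ]
```

View pics/final.png

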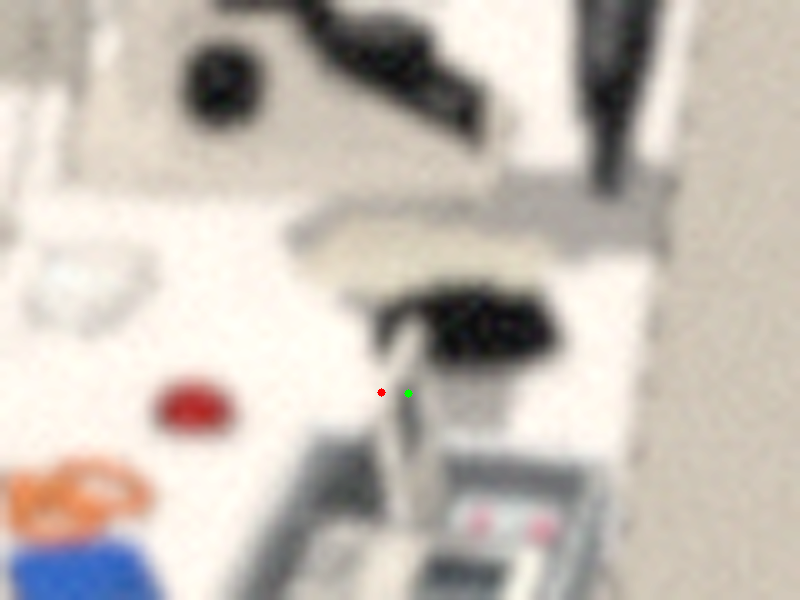

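Lid 4 stands past upright: its near side runs from (400,520) to about (385,390), which matches the 1.75 rad marker at (381,392). The arm is clear.

```bash
python3 -c "
from workcell import bot
print(bot.job_done())"
```

```text
the job is handed in; nothing more can be done
None
```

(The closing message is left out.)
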